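Pin a handle bracket in its jig and hold it against the stop

TASK

Take the retaining pin with the tall round grip from the rack and push it fully home through the clevis of the jig and the eye of the handle bracket. Then swing the bracket's upright plate against the rubber-nosed stop and press it there with a steady force of about 10 newtons, flat on the jig, for two seconds, so that a colleague can screw it down; finish while still pressing, do not push the stop harder than 20 newtons, and leave the other two pins and the screwdriver alone.

Things in the scene. Friction and masses are not known exactly. Their poses are not given: they have to be found in the camera images.
- jig: Fixed jig: slick grey plastic base 180 (x) x 260 (y) x 20 mm, origin at centre of underside. At x 0, y -85 mm a clevis: aluminium cheek 56 x 50 mm, 35 to 44 mm above the bench, held by a wall on its -y side; a 13 mm upright hole runs through cheek and base. At y +30 a block (x 57 to 87, 50 mm wide, 60 mm high) carries the sprung stop that looks to -x.
- pin_hole (a point): Centre of the mouth of the clevis hole on the top of the cheek, 44 mm above the bench; the hole is 13 mm wide with a 2 mm chamfer.
- stop_nose: The stop: upright round black rubber nose, 24 mm diameter, 25 to 57 mm above the bench, on a spring plunger in the jig. Origin: its foremost point, where the bracket's plate meets it, 41 mm above the bench; at rest at jig x +6, y +30 mm. It yields along jig +x by a spring of 2 N per mm, no preload (10 N = 5 mm), at most 12 mm.
- bracket: Loose aluminium bracket, 0.35 kg, flat on the slick jig, eye in the clevis. Origin: centre of the 13 mm eye hole, underside, under the clevis hole. Flat arm 12 mm thick along +y to 93 mm, then an upright plate 12 mm thick in x, y 90 to 175 mm, top 60 mm above the bench. Starts swung 0.2 to 0.5 rad to the jig's -x side, turns about the eye; with y parallel to jig y the plate just meets the nose.
- press_point (a point): Middle of the bracket's upright plate (half its thickness, 40 mm above the bench) straight across from the stop nose: 115 mm from the eye along bracket y. An upright half-round rib of 6 mm radius, the place to push, stands on the -x face here, its crest 12 mm to -x (bracket frame) of this point; the face that meets the stop is 6 mm to +x.
- pin: Loose steel retaining pin, upright in one of the three rack holes. Origin at its lower tip, z up to the head. Shank 10 mm diameter, 36 mm long with an 8 mm tapered nose, then a round grip 16 mm diameter, 30 mm tall (60 g). In the rack the grip reaches from 40 to 70 mm above the bench. Fully home in the jig the grip rests on the cheek and the tip is 8 mm above the bench.
- rack: Fixed black plastic block 56 (x) x 180 (y) x 40 mm tall, origin at the centre of its underside, with three 13 mm holes in a row at y -58, 0 and +58 mm, one for each pin.
- dowel: Bystander in the rack: plain headless steel dowel 10 mm diameter, 58 mm long, upright, standing 18 mm out of the rack. Origin at its lower end.
- wide_pin: Bystander in the rack: short steel pin with a wide flat round head 32 mm diameter, 10 mm thick, its head lying on the rack (top 50 mm above the bench). Origin at its lower tip.
- screwdriver: Bystander: screwdriver with a black handle, 190 mm long, lying on the bench left of the jig. Origin under its middle.
Things that resemble listed ones, but are neither listed nor needed, are in the scene too. Of the things shaped like the bracket, the aluminium one is meant.

How it is judged:
By the outcome, as a careful person would: the job done as asked, in the order asked, and still so for the second after the job is handed in, while the arm keeps its last pose, push and grip.
It also fails if it takes over 64 s, if anything falls off the work surface, if the arm or the gripper's body presses on something with over 40 N, if the wrist force passes 120 N, or if a joint passes its speed limit or range.

ROBOT

A 6-joint arm with a two-finger parallel gripper is mounted at the origin on the work surface. World frame = base frame: x ahead of the robot, y to its left, z up, the work surface at z = 0. Lengths are in m, angles in rad, forces in N, time in s.
With the tool pointing down it reaches from about 0.4 to 0.825 m from the base axis. Payload 7 kg.
Tool frame: the origin (TCP) lies on the mounting face of the last link; the fingertips stand 178 mm ahead of it and the grasp point (between the pads) lies 159 mm ahead of it; z points along the fingers, y is the direction in which the jaws open and shut (so a half turn about z gives the same grasp; the last joint's range is limited). The gripper opens to 88 mm and grips with 3 to 60 N. Pads are 19 mm wide; open, the fingers measure 130 mm over their backs; the gripper's body (78 mm by 193 mm) begins 47 mm behind the grasp point.
Start: joints at [-0.938, 0.359, 0.012, 0, -1.224, -0.288], TCP at [0.228, -0.635, 0.405] pointing down, gripper open.
Joint ranges: [-3.07, 3.07], [-1.43, 2.12], [-1.02, 1.25], [-3.03, 1.67], [-3.05, -0], [-3.03, 3.03]. Speed limits (rad/s): [2.39, 2.39, 3.01, 3.14, 3.14, 3.14].

INTERFACE

Orientations are given as [roll, pitch, yaw] about the fixed x, y, z axes, in that order (R = Rz(yaw) Ry(pitch) Rx(roll)).
In Python, from station import * gives the robot as it stands.
- The arm moves only by the tool arm_command, never from a script. Its argument "targets" is a list of rows, each a list of 3 entries, a list of its own where there are three numbers: the turn, a rotation vector about the world's x, y, z in rad, then the shift along the world's x, y, z in mm, then the closure, from 0 (fully open) to 1 (shut). In form: [[[wx, wy, wz], [tx, ty, tz], fingers], ...]. A call has 1 to 8 rows; each row shifts and turns the commanded pose from where the row before left it; what a row does not reach is not made up. A row lasts 1/10 s, in which the tool goes at most 50 mm and 8.59 degrees, less where a joint would pass 70% of its speed; a pose out of reach is approached as far as the arm can. A call with a gripper value outside its range is refused whole. The fingers move at their own pace and stop on an object; "squeeze" is the grip in N (left out, the last holds). Time passes only in rows, so rows that do not move let the fingers close. It gives the time, the measured TCP pose, the force and the opening at its end, in the units of the state.
- get_state(): the state, without advancing time (a new reading comes with each control period).
- grab_frame(name): name is "scene" or "side" or "wrist"; returns (picture, depth): 384x512x3 uint8, red, green, blue; 384x512 float32, m along the optical axis (not along the pixel's ray), 0 where there is no reading.
- camera_params(name): a dict with "mtx" (3x3 intrinsics, pixels), "eye" and "orientation" of the camera in the world. Camera axes: x right, y down, z forward; pixel columns grow to the right and rows downward; lengths in m; the calibration is good to about 2 mm. A picture is of the moment at which its call begins: read the wrist's pose just before it. camera_params takes no time and is no camera call; for the wrist camera it gives the pose at the moment of the call.
- job_done(): hands the job in, once; it reports no verdict.
The state is a dict: "t": time; "q": joint angles; "qd": joint speeds; "joint_efforts": joint torques, N m; "eef_pos": TCP position; "ee_rot": TCP orientation; "force": force on the tool from outside, world axes, zero at the start; "moment": the same for the moment, N m; "width": finger opening in m.
Only numpy, scipy, OpenCV 4.12 (cv2) and the standard library are available. Lean on these libraries where they do the work, as an engineer would, in place of code of your own. Each camera call takes 0.05 s, during which the arm holds its last target.

## Working session

There is one attempt and no reset: what is moved stays moved. The work goes in short steps, Python scripts to look and compute and a tool call to move; the robot and the scene stay as the last step left them, time stands still between calls to the robot, and variables do not carry over. Pictures are saved under pics/ and viewed, and the job is handed in when it is done.

Besides the shell and the picture viewer there is one more tool, called after "Call:" as name(argument=value, ...) on one line, values as JSON. arm_command: Moves the arm, as the interface text tells. Its arguments: {"type":"object","properties":{"targets":{"type":"array"},"squeeze":{"type":"number"}},"required":["targets"]}

```bash
mkdir -p pics; ls; python3 - <<'E'
from station import *
import cv2,pickle
s=get_state();print(s)
for n in("scene","side"):
    p,d=grab_frame(n);c=camera_params(n);print(n,c)
    cv2.imwrite(f"pics/{n}0.png",p[:,:,::-1]);pickle.dump((p,d,c),open(f"{n}0.pkl","wb"))
E
```

```text
pics
{'t': 0.0, 'q': array([-9.37923743e-01,  3.59401860e-01,  1.10508002e-02, -3.68631310e-04,
       -1.22410829e+00, -2.88113111e-01]), 'qd': array([-0.00087677, -0.00154764, -0.00106196, -0.0010759 , -0.0008383 ,
        0.00047913]), 'joint_efforts': array([-5.69922977e-04, -5.82708621e+01,  2.93047339e+01,  6.99706480e+00,
        6.75002040e-03, -1.70778249e-04]), 'eef_pos': array([ 0.22807208, -0.63508986,  0.40370592]), 'ee_rot': array([ 3.13989971e+00, -1.40333637e-04, -2.79695861e+00]), 'force': array([-0.21428981, -0.81616196,  0.30341551]), 'moment': array([-0.00621722, -0.03358125,  0.02659889]), 'width': 0.08772668613647856}
scene {'mtx': array([[431.18721713,   0.        , 253.30322768],
       [  0.        , 431.18721713, 187.66053012],
       [  0.        ,   0.        ,   1.        ]]), 'eye': array([ 1.31125121, -0.11016236,  0.68629917]), 'orientation': array([-2.22516628, -0.01966335,  1.40807368])}
side {'mtx': array([[367.09037911,   0.        , 255.53174236],
       [  0.        , 367.09037911, 185.33978312],
       [  0.        ,   0.        ,   1.        ]]), 'eye': array([0.27477883, 0.91362748, 0.65697832]), 'orientation': array([-2.12238551,  0.00706732, -2.86656696])}
```

View pics/scene0.png

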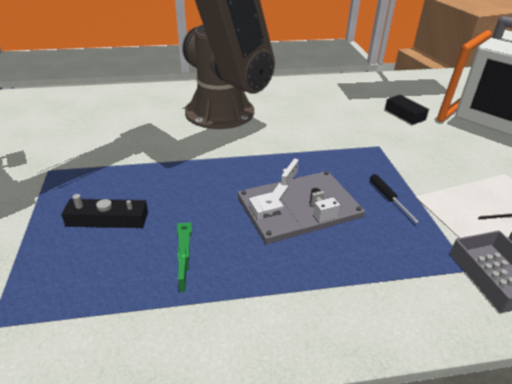

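View pics/side0.png

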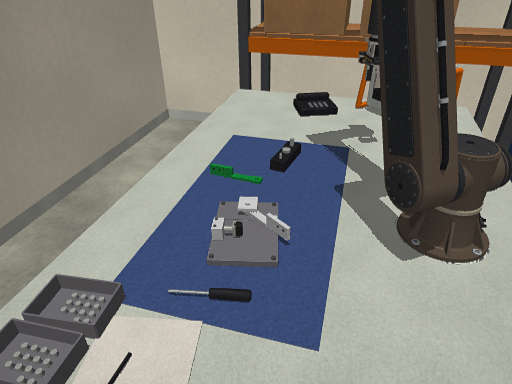

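The scene view shows the rack at (105,213), with a tall grip at (77,201), a wide head at (104,205) and a dowel at (129,205). The jig is at (300,205), the aluminium bracket at (285,180), and a green decoy bracket at (184,255). I'll enlarge the crops next.

```bash
cat > h.py <<'E'
import numpy as np,cv2,pickle
from scipy.spatial.transform import Rotation as Ro
def ray(c,u,v):
    K=c["mtx"];R=Ro.from_euler("xyz",c["orientation"]).as_matrix()
    return np.array(c["eye"]),R@np.array([(u-K[0,2])/K[0,0],(v-K[1,2])/K[1,1],1])
def onz(c,u,v,z):
    e,r=ray(c,u,v);return e+r*(z-e[2])/r[2]
def pt(c,u,v,d):
    e,r=ray(c,u,v);return e+r*d
def proj(c,P):
    R=Ro.from_euler("xyz",c["orientation"]).as_matrix();q=R.T@(np.array(P)-c["eye"]);q=c["mtx"]@q;return q[:2]/q[2]
def cloud(c,d):
    v,u=np.mgrid[:d.shape[0],:d.shape[1]];K=c["mtx"];R=Ro.from_euler("xyz",c["orientation"]).as_matrix()
    x=np.stack([(u-K[0,2])/K[0,0]*d,(v-K[1,2])/K[1,1]*d,d],-1);return x@R.T+c["eye"]
E
python3 - <<'E'
from h import *
p,d,c=pickle.load(open("scene0.pkl","rb"))
a=cv2.resize(p[190:235,55:155],None,fx=7,fy=7,interpolation=cv2.INTER_CUBIC)
b=cv2.resize(p[150:245,230:370],None,fx=5,fy=5,interpolation=cv2.INTER_CUBIC)
cv2.imwrite("pics/rack.png",a[:,:,::-1]);cv2.imwrite("pics/jig.png",b[:,:,::-1])
for n in("scene","side"):
    p,d,c=pickle.load(open(n+"0.pkl","rb"));X=cloud(c,d);hsv=cv2.cvtColor(p,cv2.COLOR_RGB2HSV)
    ok=d>0
    print(n,ok.mean())
    for u,v in ([(77,196),(104,204),(129,202),(300,205),(260,205),(325,206)] if n=="scene" else [(292,141),(286,150),(281,155),(245,250),(248,203),(218,225)]):
        print((u,v),X[v,u].round(4),d[v,u])
E
```

```text
scene 0.9959259033203125
(77, 196) [ 0.4955 -0.3685  0.0694] 0.97623855
(104, 204) [ 0.5119 -0.3108  0.0527] 0.98170966
(129, 202) [ 0.5175 -0.2545  0.0567] 0.9828037
(300, 205) [0.543  0.1433 0.0229] 1.0392839
(260, 205) [0.555  0.0426 0.0444] 1.0027102
(325, 206) [0.5997 0.1837 0.0621] 0.97681415
side 0.9961293538411459
(292, 141) [ 0.4946 -0.366   0.0616] 1.4112072
(286, 150) [ 0.5057 -0.3085  0.0491] 1.3732791
(281, 155) [ 0.5135 -0.2568  0.0525] 1.3310099
(245, 250) [0.4997 0.2327 0.0212] 0.94349
(248, 203) [0.5451 0.0541 0.0414] 1.0897293
(218, 225) [0.5838 0.1994 0.06  ] 0.9701554
```

View pics/rack.png

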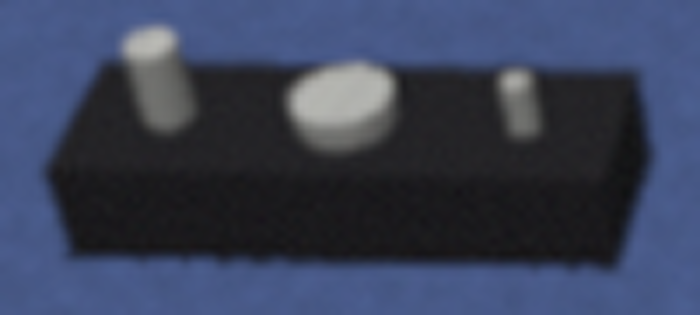

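View pics/jig.png

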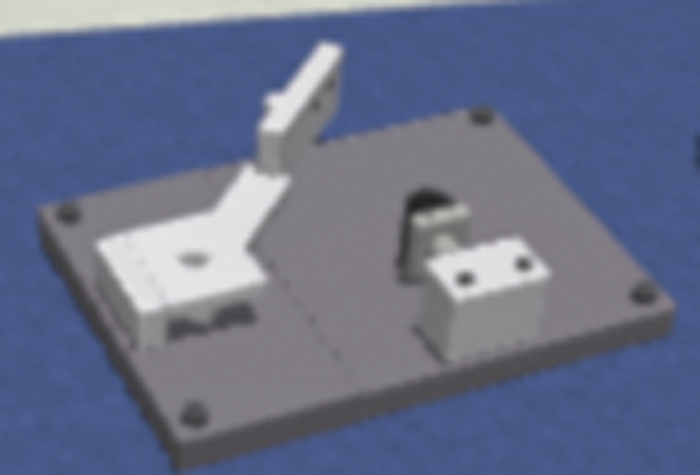

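```bash
python3 - <<'E'
from h import *
import math
cl={n:pickle.load(open(n+"0.pkl","rb")) for n in("scene","side")}
for n in cl:
    p,d,c=cl[n];X=cloud(c,d)
    A=(d>0)&(X[...,2]>.013)&(X[...,2]<.027)&(abs(X[...,0]-.53)<.2)&(abs(X[...,1]-.12)<.22)
    A=cv2.morphologyEx(A.astype(np.uint8),cv2.MORPH_OPEN,np.ones((3,3)));k,l,st,_=cv2.connectedComponentsWithStats(A)
    i=1+np.argmax(st[1:,4]);Q=X[l==i]
    r=cv2.minAreaRect((Q[:,:2]*1000).astype(np.float32));print(n,"jig",r,np.median(Q[:,2]))
c=cl["scene"][2]
hole=onz(c,230+193/5-.4,150+260/5-.4,.044);print("hole scene",hole)
P=onz(c,55+150/7-.4,190+43/7-.4,.070);print("pin top",P)
print("wide",onz(c,55+343/7-.4,190+88/7-.4,.050)); print("dowel",onz(c,55+516/7-.4,190+82/7-.4,.058))
p,d,cs=cl["side"];
print(proj(cs,hole),proj(cs,P))
for nm,(u0,v0,w,h,f) in dict(a=(195,185,110,90,7),b=(260,130,50,45,12)).items():
    cv2.imwrite(f"pics/s{nm}.png",cv2.resize(p[v0:v0+h,u0:u0+w],None,fx=f,fy=f,interpolation=cv2.INTER_CUBIC)[:,:,::-1])
E
```

```text
scene jig ((524.5953369140625, 147.0631103515625), (185.90855407714844, 262.9010925292969), 13.232088088989258) 0.02102820347430151
side jig ((526.4153442382812, 146.4804229736328), (177.8817138671875, 263.2024230957031), 12.94030475616455) 0.020330982737689962
hole scene [0.54484409 0.06396592 0.044     ]
pin top [ 0.49507674 -0.37057357  0.07      ]
wide [ 0.50163808 -0.31330814  0.05      ]
dowel [ 0.51638124 -0.25586943  0.058     ]
[247.09095331 204.12280858] [292.19153148 138.51414123]
```

View pics/sa.png

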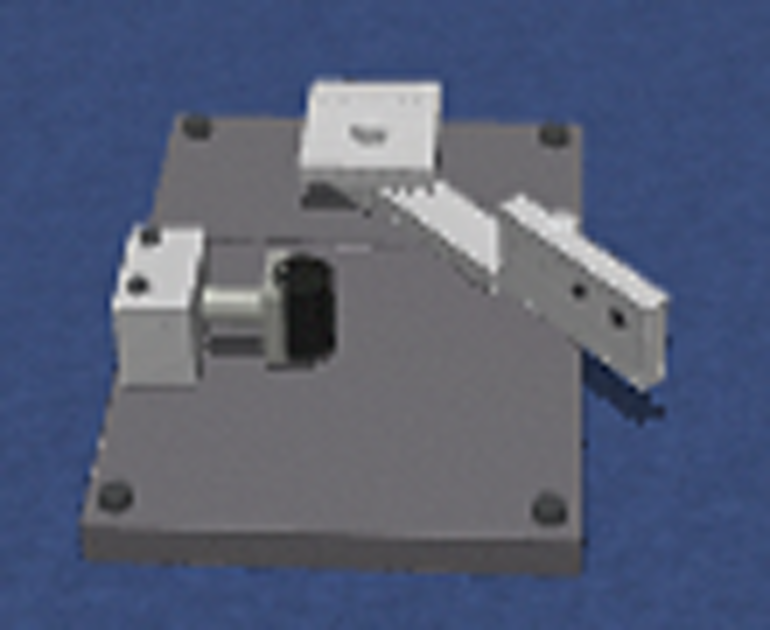

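View pics/sb.png

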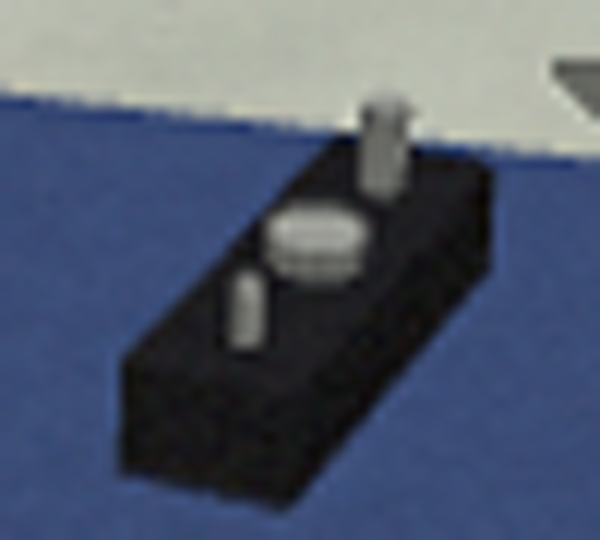

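Confirmed target: the left pin, scene px (77,196). Its grip is tall and round, top at about 70 mm, at about (0.495, -0.371). The one with the wide flat head at (104,202) and the thin headless dowel at (129,202) are the bystanders. I'm moving above it with the jaws across the rack row.

Call:
arm_command(targets=[[[0,0,0.13],[33,33,-8],0],[[0,0,0.13],[33,33,-8],0],[[0,0,0.13],[33,33,-8],0],[[0,0,0.13],[33,33,-8],0],[[0,0,0.13],[33,33,-8],0],[[0,0,0.13],[33,33,-8],0],[[0,0,0.13],[33,33,-8],0],[[0,0,0.13],[33,33,-8],0]])

```text
t: 0.9
eef_pos: [0.4931, -0.3696, 0.3402]
ee_rot: [3.141, 0.0, -1.751]
force: [0.6, -1.0, 0.8]
width: 0.0878
```

Call:
arm_command(targets=[[[0,0,0],[0,0,0],0],[[0,0,0],[0,0,0],0]])

```text
t: 1.1
eef_pos: [0.4929, -0.3702, 0.34]
ee_rot: [3.14, 0.0, -1.755]
force: [-0.0, 0.2, 0.0]
width: 0.0875
```

```bash
cat > w.py <<'E'
from station import *
from h import *
import sys
def wrist(n):
    s=get_state();c=camera_params("wrist");p,d=grab_frame("wrist");pickle.dump((p,d,c,s),open(n+".pkl","wb"))
    cv2.imwrite(f"pics/{n}.png",p[:,:,::-1]);print(s["t"],s["eef_pos"].round(4),s["ee_rot"].round(4),s["force"].round(2),s["width"].round(4));print(c["eye"].round(4),c["orientation"].round(4));return p,d,c,s
if __name__=="__main__":wrist(sys.argv[1])
E
python3 w.py w1
```

```text
Traceback (most recent call last):
  File "w.py", line 7, in <module>
    if __name__=="__main__":wrist(sys.argv[1])
                            ~~~~~^^^^^^^^^^^^^
  File "w.py", line 6, in wrist
    cv2.imwrite(f"pics/{n}.png",p[:,:,::-1]);print(s["t"],s["eef_pos"].round(4),s["ee_rot"].round(4),s["force"].round(2),s["width"].round(4));print(c["eye"].round(4),c["orientation"].round(4));return p,d,c,s
                                                                                                                         ^^^^^^^^^^^^^^^^
AttributeError: 'float' object has no attribute 'round'
```

View pics/w1.png

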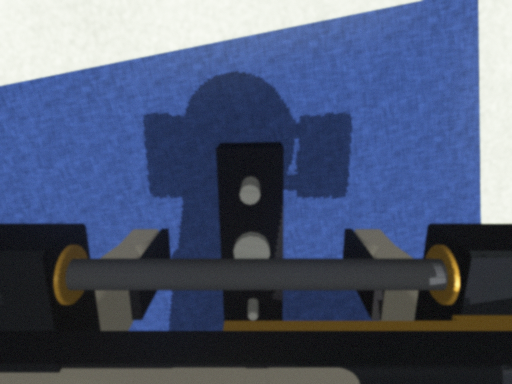

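The wrist view shows the rack: tall pin at (250,187), wide head at (252,247), dowel at (252,308), fingers to the left and right.

```bash
sed -i 's/s\["width"\].round(4)/round(s["width"],4)/' w.py; python3 - <<'E'
from h import *
p,d,c,s=pickle.load(open("w1.pkl","rb"))
print(c["eye"],c["orientation"],d[185,250],d[100,300])
cr=cv2.resize(p[135:330,200:300],None,fx=4,fy=4,interpolation=cv2.INTER_CUBIC) if 0 else cv2.resize(p[160:220,215:290],None,fx=8,fy=8,interpolation=cv2.INTER_CUBIC)
cv2.imwrite("pics/w1c.png",cr[:,:,::-1])
X=cloud(c,d)
m=(abs(X[...,2]-.07)<.006)&(abs(X[...,0]-.495)<.03)&(abs(X[...,1]+.37)<.03)
v,u=np.nonzero(m);print(len(u),u.mean(),v.mean(),X[m].mean(0),np.median(X[m],0), (X[m].max(0)+X[m].min(0))/2)
print(proj(c,[.495,-.3706,.07]))
E
```

```text
[ 0.47957852 -0.43974507  0.32072761] [ 2.87318027e+00 -6.01321372e-04  2.95778833e+00] 0.25747553 0.30652308
354 249.83898305084745 193.54802259887006 [ 0.49685159 -0.37272655  0.07041322] [ 0.49684927 -0.37280985  0.07070114] [ 0.4970672  -0.37224544  0.06839412]
[252.72939632 195.60943929]
```

View pics/w1c.png

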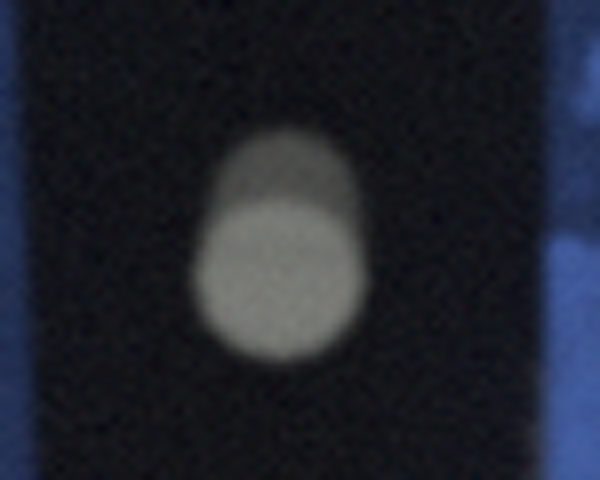

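Call:
arm_command(targets=[[[0,0,0],[3.5,-1.5,-35],0.3],[[0,0,0],[0,0,-40],0.5],[[0,0,0],[0,0,-30],0.5],[[0,0,0],[0,0,-14],0.5],[[0,0,0],[0,0,0],0.5]])

```text
t: 1.65
eef_pos: [0.4951, -0.3737, 0.2208]
ee_rot: [3.14, -0.0, -1.758]
force: [-0.1, -0.6, 0.6]
width: 0.0532
```

Call:
arm_command(targets=[[[0,0,0],[0,0,0],1],[[0,0,0],[0,0,0],1],[[0,0,0],[0,0,0],1],[[0,0,0],[0,0,0],1]], squeeze=30)

```text
t: 2.05
eef_pos: [0.4958, -0.3728, 0.2227]
ee_rot: [-3.14, -0.0, -1.757]
force: [-0.1, -0.8, -0.8]
width: 0.021
```

```bash
python3 w.py w2
```

```text
2.05 [ 0.4958 -0.3728  0.2227] [-3.1402e+00 -2.0000e-04 -1.7568e+00] [-0.08 -0.8  -0.82] 0.021
[ 0.4824 -0.4424  0.2034] [2.8737e+00 2.2000e-03 2.9560e+00]
```

View pics/w2.png

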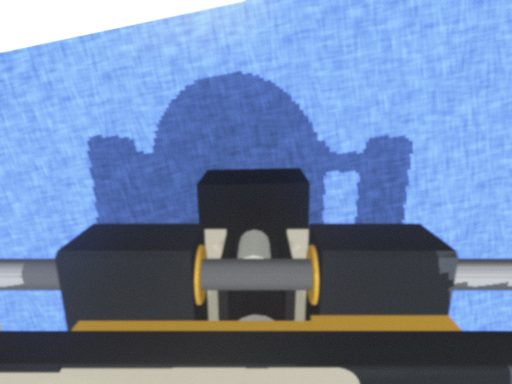

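The pin is between the pads at (255,250) and the jaws are still closing.

Call:
arm_command(targets=[[[0,0,0],[0,0,0],1],[[0,0,0],[0,0,0],1],[[0,0,0],[0,0,0],1],[[0,0,0],[0,0,0],1]])

```text
t: 2.5
eef_pos: [0.4959, -0.3728, 0.2223]
ee_rot: [-3.141, -0.0, -1.756]
force: [-0.6, 1.6, 5.7]
width: 0.0153
```

Call:
arm_command(targets=[[[0,0,0],[0,0,20],1],[[0,0,0],[0,0,35],1],[[0,0,0],[0,0,35],1],[[0,0,0],[0,0,20],1],[[0,0,0],[0,0,0],1]])

```text
t: 3.0
eef_pos: [0.4964, -0.3731, 0.3351]
ee_rot: [-3.136, -0.001, -1.756]
force: [0.4, 0.5, 0.4]
width: 0.0152
```

```bash
python3 w.py w3
```

```text
3.0 [ 0.4964 -0.3731  0.3351] [-3.1361e+00 -1.5000e-03 -1.7564e+00] [0.37 0.54 0.38] 0.0152
[ 0.4831 -0.4427  0.316 ] [2.8749 0.0062 2.9565]
```

View pics/w3.png

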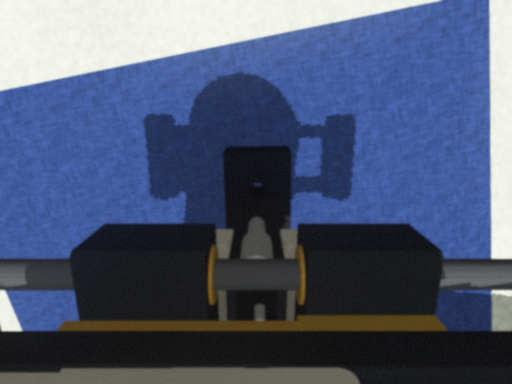

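Call:
arm_command(targets=[[[0,0,-0.115],[5,43,0],1],[[0,0,-0.115],[5,43,0],1],[[0,0,-0.115],[5,43,0],1],[[0,0,-0.115],[5,43,0],1],[[0,0,-0.115],[5,43,0],1],[[0,0,-0.115],[5,43,0],1],[[0,0,-0.115],[5,43,0],1],[[0,0,-0.115],[5,43,0],1]])

```text
t: 3.85
eef_pos: [0.535, -0.027, 0.3304]
ee_rot: [3.141, -0.002, -2.682]
force: [2.0, -0.1, -0.3]
width: 0.0151
```

Call:
arm_command(targets=[[[0,0,-0.115],[4,43,0],1],[[0,0,-0.115],[4,48,0],1],[[0,0,0],[0,0,0],1],[[0,0,0],[0,0,0],1],[[0,0,0],[0,0,0],1]])

```text
t: 4.35
eef_pos: [0.5432, 0.0617, 0.3307]
ee_rot: [-3.141, -0.002, -2.906]
force: [-0.7, -0.7, -1.2]
width: 0.0154
```

```bash
python3 w.py w4; python3 - <<'E'
from station import *
from h import *
for n in("scene","side"):
    p,d=grab_frame(n);c=camera_params(n);pickle.dump((p,d,c),open(n+"1.pkl","wb"));cv2.imwrite(f"pics/{n}1.png",p[:,:,::-1])
print(get_state()["eef_pos"])
E
```

```text
4.35 [0.5432 0.0617 0.3307] [-3.1413e+00 -2.0000e-03 -2.9060e+00] [-0.73 -0.75 -1.2 ] 0.0154
[0.4739 0.0453 0.3116] [ 2.8754e+00 -5.0000e-04  1.8068e+00]
[0.54346877 0.06107971 0.33136238]
```

View pics/w4.png

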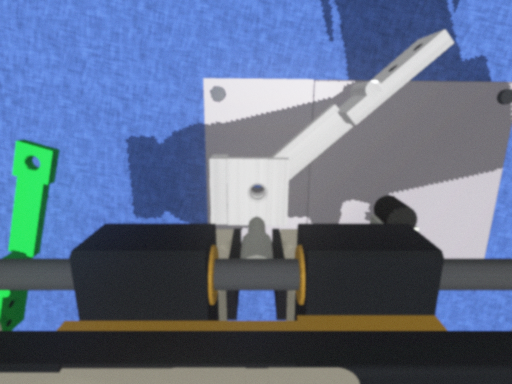

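View pics/side1.png

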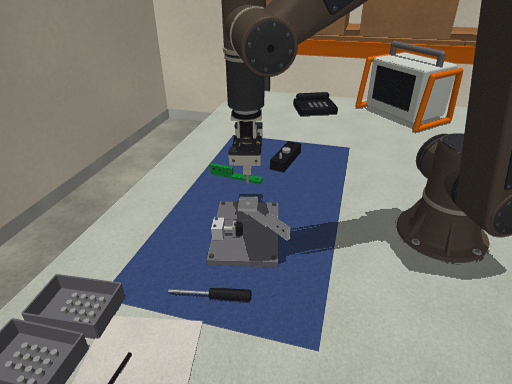

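View pics/scene1.png

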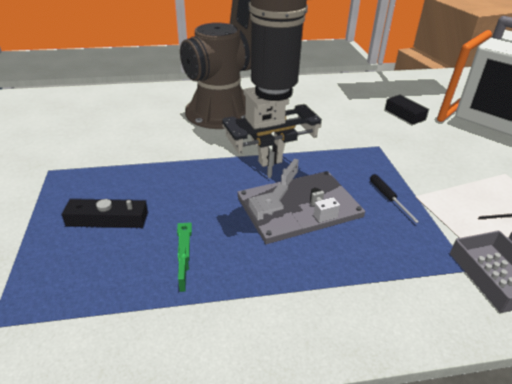

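In the wrist view the hole is at about (258,191), the pin's shank at about (257,230) and the plate at about (400,80). I'll enlarge to measure.

```bash
python3 - <<'E'
from h import *
p,d,c,s=pickle.load(open("w4.pkl","rb"))
cr=cv2.resize(p[150:250,200:310],None,fx=7,fy=6,interpolation=cv2.INTER_CUBIC);cv2.imwrite("pics/w4c.png",cr[:,:,::-1])
ps,ds,cs=pickle.load(open("scene1.pkl","rb"));cr=cv2.resize(ps[135:225,230:310],None,fx=6,fy=6,interpolation=cv2.INTER_CUBIC);cv2.imwrite("pics/sc1c.png",cr[:,:,::-1])
ps,ds,cs=pickle.load(open("side1.pkl","rb"));cr=cv2.resize(ps[145:235,205:295],None,fx=6,fy=6,interpolation=cv2.INTER_CUBIC);cv2.imwrite("pics/si1c.png",cr[:,:,::-1])
E
```

```text
(no output)
```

View pics/w4c.png

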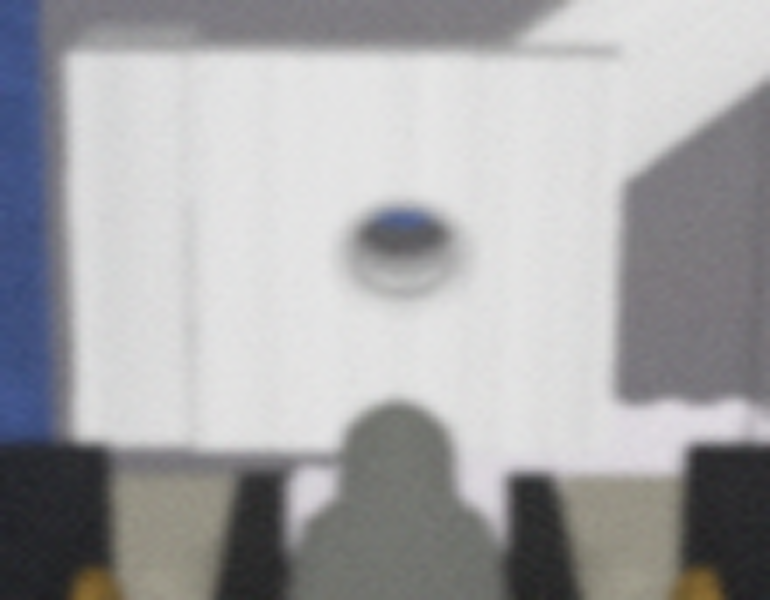

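View pics/sc1c.png

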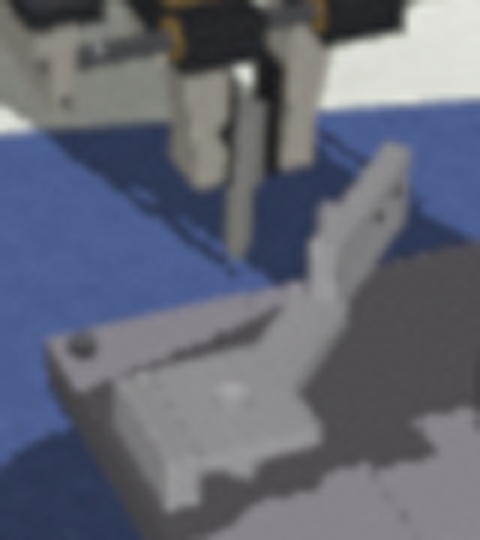

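View pics/si1c.png

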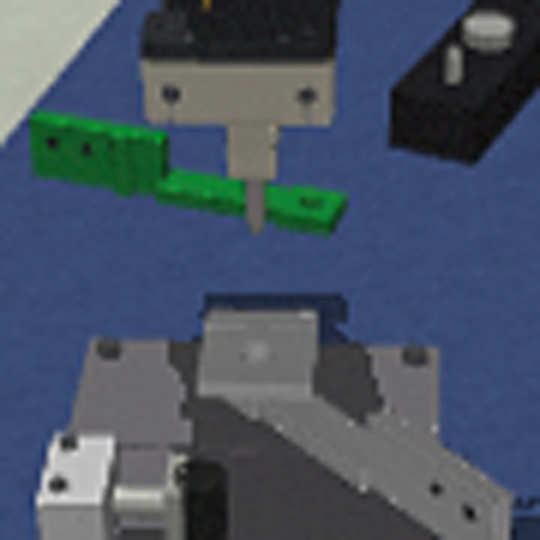

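```bash
cat >> h.py <<'E'
def tri(L):
    A=np.zeros((3,3));b=np.zeros(3)
    for c,u,v in L:
        e,r=ray(c,u,v);r=r/np.linalg.norm(r);M=np.eye(3)-np.outer(r,r);A+=M;b+=M@e
    return np.linalg.solve(A,b)
E
python3 - <<'E'
from h import *
p,d,w,s=pickle.load(open("w4.pkl","rb"));sc=pickle.load(open("scene1.pkl","rb"))[2];si=pickle.load(open("side1.pkl","rb"))[2]
print(s["eef_pos"])
print("hole w",onz(w,257.3,191.3,.044),"d",pt(w,257.3,191.3,np.median(d[184:187,245:270])))
print("cheek z",cloud(w,d)[185,240:270:6])
print("hole sc/si",onz(sc,230+231/6-.4,135+389/6-.4,.044),onz(si,205+258/6-.4,145+351/6-.4,.044))
T=tri([(sc,268.9,177.6),(si,247.4,183.8)]);print("tip tri",T)
T3=tri([(sc,268.9,177.6),(si,247.4,183.8),(w,256.4,219.9)]);print("tip tri3",T3)
for z in(.108,.112,.116):print(z,onz(w,256.4,219.9,z),onz(sc,268.9,177.6,z),onz(si,247.4,183.8,z))
E
```

```text
[0.54322755 0.06168969 0.3306745 ]
hole w [0.54298227 0.06295811 0.044     ] d [0.54258944 0.0628576  0.04552261]
cheek z [[0.54081494 0.04800439 0.0451918 ]
 [0.53985512 0.0527532  0.04447524]
 [0.53871244 0.05749425 0.04448753]
 [0.54792723 0.06499279 0.00102053]
 [0.53619545 0.06689485 0.04550322]]
hole sc/si [0.53686622 0.06526039 0.044     ] [0.54493845 0.05847483 0.044     ]
tip tri [0.54321775 0.06274777 0.11323033]
tip tri3 [0.54322129 0.06248307 0.11313647]
0.108 [0.54493945 0.06260157 0.108     ] [0.53678741 0.06448694 0.108     ] [0.54568248 0.05393081 0.108     ]
0.112 [0.5435446  0.06226152 0.112     ] [0.54214425 0.06327892 0.112     ] [0.5437086  0.06019479 0.112     ]
0.116 [0.54214975 0.06192146 0.116     ] [0.54750109 0.0620709  0.116     ] [0.54173473 0.06645876 0.116     ]
```

Tip and hole agree within about 1–2 mm across the views. I'm descending to just above the mouth and checking again.

Call:
arm_command(targets=[[[0,0,0],[0.5,1,-25],1],[[0,0,0],[0,0,-25],1],[[0,0,0],[0,0,-10],1],[[0,0,0],[0,0,0],1],[[0,0,0],[0,0,0],1]])

```text
t: 5.0
eef_pos: [0.5446, 0.0629, 0.2724]
ee_rot: [-3.141, 0.001, -2.907]
force: [0.1, 0.4, -1.9]
width: 0.0155
```

```bash
python3 w.py w5; python3 - <<'E'
from station import *
from h import *
out=[]
for n,(u0,v0) in dict(scene=(235,165),side=(215,170)).items():
    p,d=grab_frame(n);c=camera_params(n);pickle.dump((p,d,c),open(n+"2.pkl","wb"));
    out.append(cv2.resize(p[v0:v0+60,u0:u0+60],None,fx=6,fy=6,interpolation=cv2.INTER_CUBIC))
p,d,c,s=pickle.load(open("w5.pkl","rb"));
cv2.imwrite("pics/tip2.png",np.hstack(out)[:,:,::-1])
cv2.imwrite("pics/w5c.png",cv2.resize(p[150:250,200:310],None,fx=7,fy=6,interpolation=cv2.INTER_CUBIC)[:,:,::-1])
E
```

```text
5.0 [0.5446 0.0629 0.2724] [-3.1413e+00  5.0000e-04 -2.9071e+00] [ 0.14  0.44 -1.87] 0.0155
[0.4753 0.0466 0.2531] [ 2.8729e+00 -5.0000e-04  1.8058e+00]
```

View pics/tip2.png

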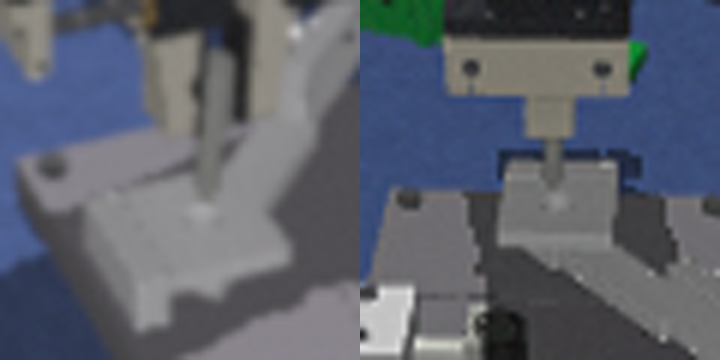

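View pics/w5c.png

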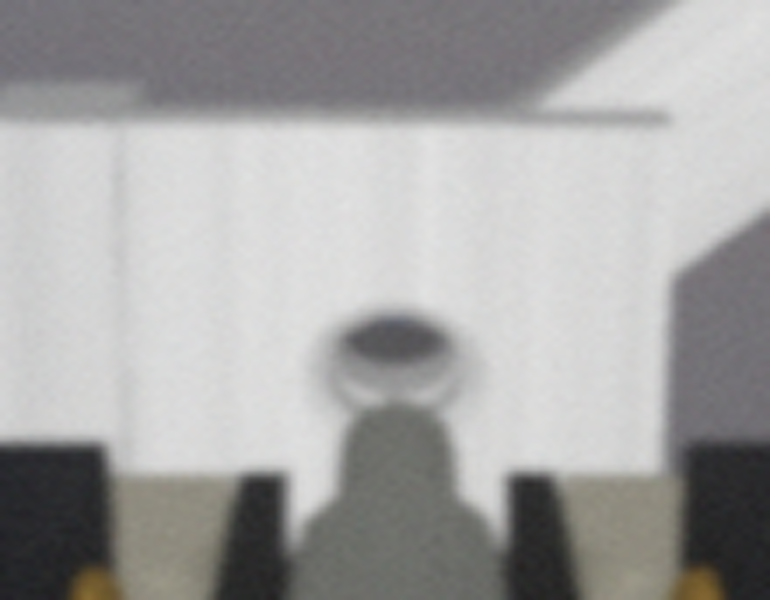

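```bash
python3 - <<'E'
from h import *
p,d,w,s=pickle.load(open("w5.pkl","rb"));sc=pickle.load(open("scene2.pkl","rb"))[2];si=pickle.load(open("side2.pkl","rb"))[2]
W=lambda a,b:(200+a/7-.43,150+b/6-.42)
print("hole w",onz(w,*W(398,366),.044)," tip w",[onz(w,*W(398,424),z) for z in(.053,.055,.057)])
S=lambda a,b:(235+a/6-.42,165+b/6-.42); D=lambda a,b:(215+(a-360)/6-.42,170+b/6-.42)
print("tip",tri([(sc,*S(205,197)),(si,*D(553,187))]),"hole",tri([(sc,*S(203,212)),(si,*D(557,203))]))
print(onz(sc,*S(203,212),.044),onz(si,*D(557,203),.044),onz(sc,*S(205,197),.055),onz(si,*D(553,187),.055))
E
```

```text
hole w [0.5426158  0.06297501 0.044     ]  tip w [array([0.54592272, 0.06375682, 0.053     ]), array([0.54521729, 0.06358546, 0.055     ]), array([0.54451186, 0.06341411, 0.057     ])]
tip [0.54522601 0.06481108 0.0566346 ] hole [0.5433391  0.06479194 0.04755788]
[0.53873749 0.06565473 0.044     ] [0.544997   0.06018561 0.044     ] [0.54296695 0.06517412 0.055     ] [0.54603479 0.06279203 0.055     ]
```

Both measurements put the tip about 2 mm too far in +x. I'll correct that and insert.

Call:
arm_command(targets=[[[0,0,0],[-2,-0.3,-4],1],[[0,0,0],[0,0,-5],1],[[0,0,0],[0,0,-5],1],[[0,0,0],[0,0,-3],1],[[0,0,0],[0,0,0],1]])

```text
t: 5.65
eef_pos: [0.5421, 0.0629, 0.254]
ee_rot: [-3.141, -0.001, -2.907]
force: [0.1, 0.5, -0.7]
width: 0.0155
```

Call:
arm_command(targets=[[[0,0,0],[0,0,-5],1],[[0,0,0],[0,0,-4],1],[[0,0,0],[0,0,0],1]])

```text
t: 5.95
eef_pos: [0.5421, 0.0629, 0.245]
ee_rot: [-3.141, -0.001, -2.907]
force: [0.2, 0.3, -0.7]
width: 0.0151
```

Call:
arm_command(targets=[[[0,0,0],[0,0,-4],1],[[0,0,0],[0,0,-4],1],[[0,0,0],[0,0,-4],1],[[0,0,0],[0,0,-3],1],[[0,0,0],[0,0,0],1]])

```text
t: 6.45
eef_pos: [0.5421, 0.0629, 0.2302]
ee_rot: [-3.141, -0.0, -2.907]
force: [1.1, 0.0, -0.7]
width: 0.015
```

Call:
arm_command(targets=[[[0,0,0],[0,0,-2],1],[[0,0,0],[0,0,-2],1],[[0,0,0],[0,0,0],1]])

```text
t: 6.75
eef_pos: [0.5421, 0.0629, 0.2265]
ee_rot: [-3.142, -0.0, -2.907]
force: [0.9, -1.2, -1.1]
width: 0.0155
```

Call:
arm_command(targets=[[[0,0,0],[0,0,-1],1],[[0,0,0],[0,0,-1],1],[[0,0,0],[0,0,0],1]])

```text
t: 7.05
eef_pos: [0.5422, 0.063, 0.2261]
ee_rot: [-3.141, 0.001, -2.906]
force: [-6.0, -0.6, 13.2]
width: 0.0152
```

```bash
cat > look.py <<'E'
from station import *
from h import *
import sys
k=sys.argv[1];out=[]
for n,(u0,v0) in dict(scene=(230,150),side=(200,175)).items():
    p,d=grab_frame(n);c=camera_params(n);pickle.dump((p,d,c),open(n+k+".pkl","wb"))
    out.append(cv2.resize(p[v0:v0+100,u0:u0+98],None,fx=4,fy=4,interpolation=cv2.INTER_CUBIC))
cv2.imwrite(f"pics/look{k}.png",np.hstack(out)[:,:,::-1])
s=get_state();print(s["t"],s["eef_pos"],s["force"])
E
python3 look.py 3
```

```text
7.15 [0.5422144  0.06295093 0.22613004] [-4.67736225 -0.30244852 13.41611796]
```

View pics/look3.png

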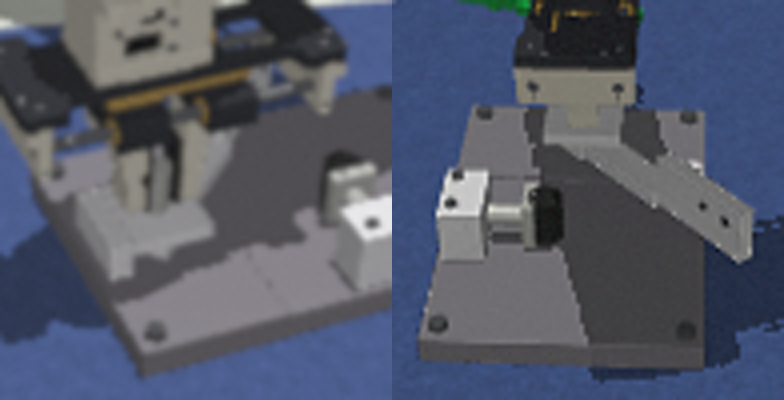

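The grip shoulder met the cheek at TCP z 0.2261 (predicted 0.2263) with 13 N, so the pin is home. I'll release and rise to view the plate.

Call:
arm_command(targets=[[[0,0,0],[0,0,1.5],0.55],[[0,0,0],[0,0,0],0.55],[[0,0,0],[0,0,0],0.55],[[0,0,0],[0,0,0],0.55]])

```text
t: 7.55
eef_pos: [0.5421, 0.0629, 0.2259]
ee_rot: [-3.142, -0.0, -2.907]
force: [-0.8, 0.2, -0.0]
width: 0.0381
```

Call:
arm_command(targets=[[[0,0,0],[0,0,20],0.55],[[0,0,0],[0,0,30],0.55],[[0,0,0],[0,0,40],0.55],[[0,0,0],[-20,0,30],0.55],[[0,0,0],[-20,0,10],0.9],[[0,0,0],[0,0,0],1],[[0,0,0],[0,0,0],1]])

```text
t: 8.25
eef_pos: [0.502, 0.063, 0.3564]
ee_rot: [3.141, 0.001, -2.906]
force: [0.0, -0.1, -0.3]
width: 0.0207
```

```bash
python3 w.py w6; python3 look.py 4
```

```text
8.25 [0.502  0.063  0.3564] [ 3.1412e+00  9.0000e-04 -2.9064e+00] [ 0.03 -0.1  -0.34] 0.0207
[0.4327 0.0466 0.3371] [ 2.8725e+00 -1.1000e-03  1.8065e+00]
8.4 [0.5024937  0.06299118 0.3553    ] [ 0.30172894  0.39392913 -0.26823841]
```

View pics/look4.png

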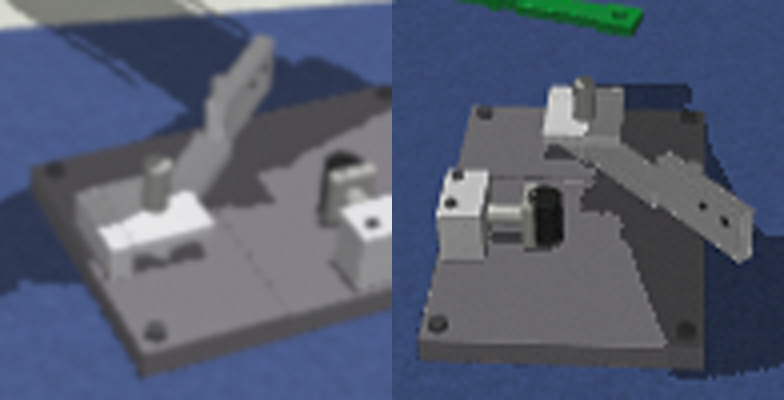

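View pics/w6.png

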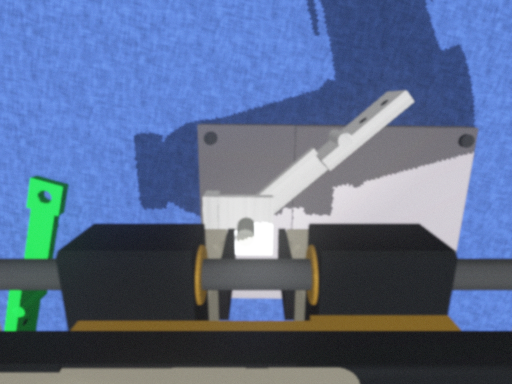

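```bash
python3 - <<'E'
from h import *
p,d,w,s=pickle.load(open("w6.pkl","rb"))
X=cloud(w,d)
m=(d>0)&(X[...,2]>.055)&(X[...,2]<.066)&(X[...,1]>.11)&(X[...,1]<.3)&(X[...,0]<.55)&(X[...,0]>.38)
Q=X[m];r=cv2.minAreaRect((Q[:,:2]*1000).astype(np.float32));print(len(Q),r,np.median(Q[:,2]))
v,u=np.nonzero(m);print(u.min(),u.max(),v.min(),v.max())
cv2.imwrite("pics/w6c.png",cv2.resize(p[80:180,290:430],None,fx=5,fy=5,interpolation=cv2.INTER_CUBIC)[:,:,::-1])
# pin grip top
for n in("scene","side"):
    pp,dd,c=pickle.load(open(n+"4.pkl","rb"));Y=cloud(c,dd)
    k=(dd>0)&(np.hypot(Y[...,0]-.543,Y[...,1]-.063)<.011)&(Y[...,2]>.05)
    v,u=np.nonzero(k);print(n,k.sum(),np.percentile(Y[k][:,2],[50,90,97]) if k.any() else 0,(u.min(),u.max(),v.min(),v.max()) if k.any() else 0, "home top proj",proj(c,[.5435,.0635,.074]))
E
```

```text
1819 ((433.8533630371094, 137.25518798828125), (18.478046417236328, 85.27481079101562), 54.37770080566406) 0.0607127899556672
321 414 90 170
scene 1031 [0.41495592 0.47779709 0.4888911 ] (np.int64(266), np.int64(284), np.int64(0), np.int64(201)) home top proj [268.42030469 191.21111642]
side 77 [0.07171053 0.26716024 0.35277903] (np.int64(245), np.int64(250), np.int64(102), np.int64(203)) home top proj [247.38338733 195.57084005]
```

View pics/w6c.png

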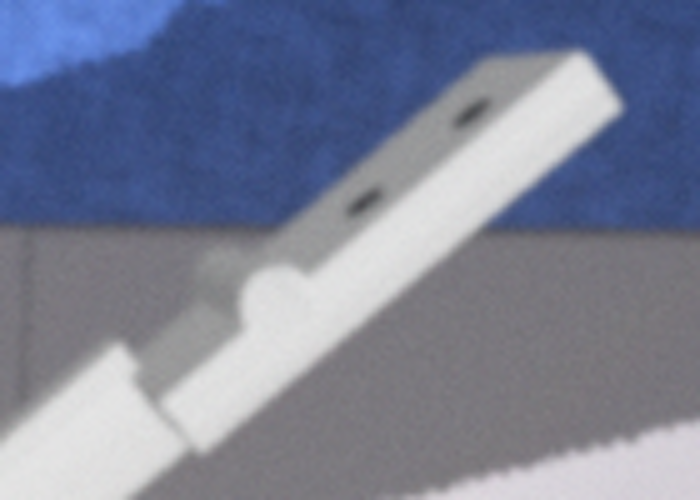

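```bash
python3 - <<'E'
from h import *
p,d,w,s=pickle.load(open("w6.pkl","rb"))
W=lambda a,b:(290+a/5-.4,80+b/5-.4)
for n,q in dict(nearF=(163,402),nearB=(205,450),farF=(580,52),farB=(622,105),rib=(258,280)).items(): print(n,onz(w,*W(*q),.06).round(4))
si=pickle.load(open("side0.pkl","rb"))[2];sc=pickle.load(open("scene0.pkl","rb"))[2]
print("side0 farB,nearB",onz(si,195+665/7-.4,185+298/7-.4,.06),onz(si,195+503/7-.4,185+205/7-.4,.06))
print("scene0 far,near",onz(sc,230+340/5-.4,150+48/5-.4,.06),onz(sc,230+262/5-.4,150+122/5-.4,.06))
X=cloud(w,d);m=(d>0)&(np.hypot(X[...,0]-.5435,X[...,1]-.0635)<.012)&(X[...,2]>.05)&(X[...,2]<.1)
print("pin",m.sum(),np.percentile(X[m][:,2],[50,90]) if m.any() else 0, proj(w,[.5435,.0635,.074]))
for n in("scene","side"):
    pp,dd,c=pickle.load(open(n+"4.pkl","rb"));u,v=proj(c,[.5435,.0635,.074]).round().astype(int)
    Y=cloud(c,dd)[v-3:v+12,u];print(n,Y.round(4).tolist())
E
```

```text
nearF [0.4665 0.1112 0.06  ]
nearB [0.4726 0.1203 0.06  ]
farF [0.398 0.159 0.06 ]
farB [0.404  0.1683 0.06  ]
rib [0.4437 0.1205 0.06  ]
side0 farB,nearB [0.39958927 0.15871233 0.06      ] [0.47253659 0.11752943 0.06      ]
scene0 far,near [0.40238507 0.16921392 0.06      ] [0.461978   0.11432684 0.06      ]
pin 431 [0.07415674 0.0754691 ] [244.58723735 238.31544521]
scene [[0.4645, 0.0798, 0.0215], [0.5382, 0.0634, 0.0764], [0.5397, 0.0632, 0.0747], [0.5443, 0.0623, 0.0754], [0.5451, 0.0622, 0.0731], [0.5491, 0.0615, 0.0733], [0.5501, 0.0614, 0.0712], [0.548, 0.0619, 0.0665], [0.5494, 0.0618, 0.0647], [0.5474, 0.0623, 0.0601], [0.5467, 0.0626, 0.0565], [0.5487, 0.0623, 0.0551], [1.3113, -0.1102, 0.6863], [0.5507, 0.0621, 0.0507], [0.5468, 0.0631, 0.0445]]
side [[0.5829, -0.0575, 0.001], [0.5468, 0.0566, 0.0745], [0.545, 0.0624, 0.0751], [0.5428, 0.0696, 0.0765], [0.5424, 0.0709, 0.0739], [0.5438, 0.0668, 0.0676], [0.5434, 0.0683, 0.0651], [0.5425, 0.0713, 0.0638], [0.5426, 0.0711, 0.0602], [0.5432, 0.0697, 0.0556], [0.5427, 0.0714, 0.0533], [0.5429, 0.0709, 0.0494], [0.5429, 0.071, 0.0459], [0.5419, 0.0745, 0.0449], [0.54, 0.0808, 0.0459]]
```

The pin top measures 74 mm, which means fully home. The plate's eye distance of 90.6 mm and the rib crest at (0.443, 0.120) match the model; its swing is about 0.73 rad, more than the 0.2–0.5 stated. I'm moving the closed fingers to stand off behind the rib, aligned with the bracket.

Call:
arm_command(targets=[[[0,0,0.145],[-14.5,7.5,0],1],[[0,0,0.145],[-14.5,7.5,0],1],[[0,0,0.145],[-14.5,7.5,-10],1],[[0,0,0.145],[-14.5,7.5,-20],1],[[0,0,0.145],[-14.5,8,-30],1],[[0,0,0],[0,0,0],1],[[0,0,0],[0,0,0],1]])

```text
t: 9.1
eef_pos: [0.4302, 0.1012, 0.2959]
ee_rot: [3.142, -0.002, -2.184]
force: [0.4, -0.5, 0.4]
width: 0.0004
```

```bash
python3 look.py 5;python3 -c "
from station import *
s=get_state();print(s['q'].round(3),s['ee_rot'],s['width'])"
```

```text
9.2 [0.43081728 0.10128353 0.29697404] [ 0.28585374  0.50842799 -0.08376506]
[ 6.790e-01  7.800e-02 -6.310e-01  1.000e-03 -8.610e-01 -1.293e+00] [-3.14082968e+00  6.58882292e-04 -2.18419946e+00] 0.00042291061747746323
```

View pics/look5.png

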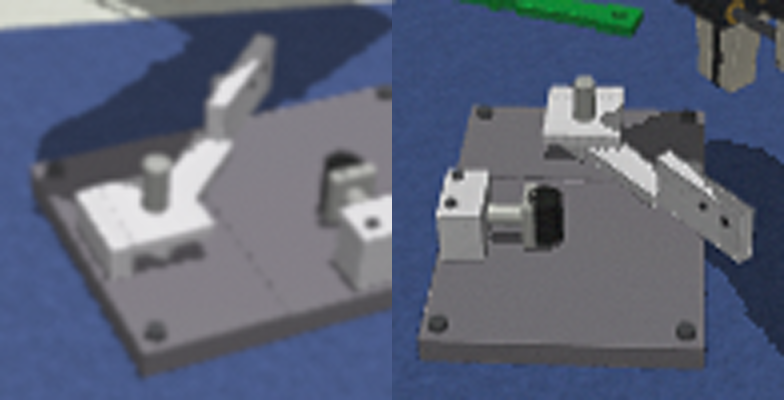

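Call:
arm_command(targets=[[[0,0,0],[0,0,-35],1],[[0,0,0],[0,0,-30],1],[[0,0,0],[0,0,-20],1],[[0,0,0],[0,0,-6],1],[[0,0,0],[0,0,0],1],[[0,0,0],[0,0,0],1]])

```text
t: 9.8
eef_pos: [0.4304, 0.1013, 0.2062]
ee_rot: [-3.141, 0.001, -2.182]
force: [0.3, 0.8, -0.7]
width: 0.0008
```

```bash
python3 look.py 6
```

```text
9.9 [0.43024813 0.10124833 0.20634893] [-1.05336588 -0.75913404 -0.41474608]
```

View pics/look6.png

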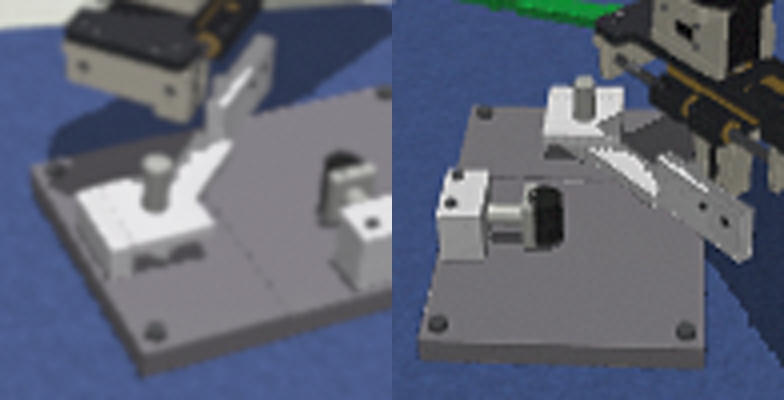

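```bash
python3 - <<'E'
import numpy as np
e=np.array([543.5,63.5])
def C(t,h=10): return e-np.array([np.cos(t),np.sin(t)])*(12+h)+np.array([-np.sin(t),np.cos(t)])*115
p=np.array([430.3,101.2])
print("start->contact",C(.961)-p)
T=np.r_[.961-.08*np.arange(9),.235]
for a,b in zip(T,T[1:]):print(round(b,3),(C(b)-C(a)).round(1),C(b).round(1))
E
```

```text
start->contact [ 6.32765079 10.12573548]
0.881 [4.2 8.4] [440.8 119.7]
0.801 [4.8 8. ] [445.6 127.7]
0.721 [5.4 7.6] [451.1 135.4]
0.641 [6.  7.2] [457.1 142.5]
0.561 [6.6 6.7] [463.7 149.2]
0.481 [7.1 6.1] [470.8 155.3]
0.401 [7.6 5.5] [478.4 160.8]
0.321 [8.  4.9] [486.3 165.7]
0.235 [9.  4.5] [495.3 170.2]
```

Call:
arm_command(targets=[[[0,0,0],[2.3,3.3,-3],1],[[0,0,0],[2.3,3.3,0],1],[[0,0,0],[0,0,0],1]])

```text
t: 10.2
eef_pos: [0.4347, 0.1082, 0.2024]
ee_rot: [-3.141, 0.001, -2.181]
force: [0.7, -0.4, 0.2]
width: 0.0004
```

Call:
arm_command(targets=[[[0,0,0],[1.9,3.1,0],1],[[0,0,-0.04],[2.1,4.2,0],1],[[0,0,-0.04],[2.1,4.2,0],1],[[0,0,-0.04],[2.4,4,0],1],[[0,0,-0.04],[2.4,4,0],1],[[0,0,0],[0,0,0],1]])

```text
t: 10.8
eef_pos: [0.4454, 0.1275, 0.2021]
ee_rot: [-3.142, 0.0, -2.342]
force: [-0.4, -0.1, 0.2]
width: 0.0003
```

```bash
python3 look.py 7
```

```text
10.9 [0.4451166  0.12712995 0.20210944] [-0.35465431 -0.3981227   0.63574688]
```

View pics/look7.png

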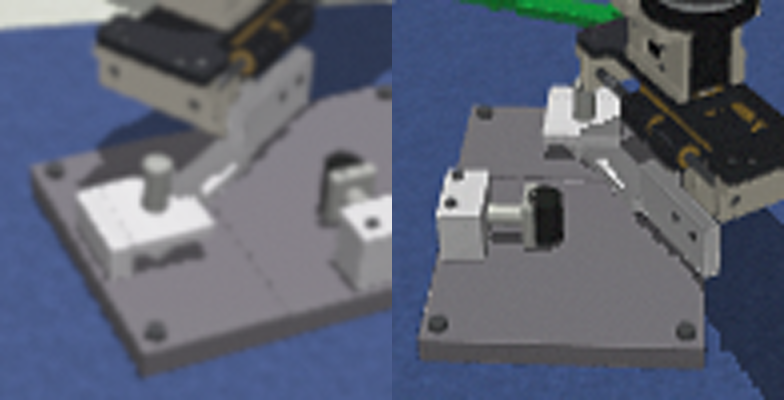

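The bracket is turning with the fingers, so I'll continue along the arc.

Call:
arm_command(targets=[[[0,0,-0.04],[2.7,3.8,0],1],[[0,0,-0.04],[2.7,3.8,0],1],[[0,0,-0.04],[3,3.6,0],1],[[0,0,-0.04],[3,3.6,0],1],[[0,0,-0.04],[3.3,3.4,0],1],[[0,0,-0.04],[3.3,3.3,0],1],[[0,0,-0.04],[3.5,3.1,0],1],[[0,0,-0.04],[3.6,3,0],1]])

```text
t: 11.7
eef_pos: [0.47, 0.1544, 0.202]
ee_rot: [-3.142, -0.001, -2.663]
force: [-0.5, -0.4, 0.4]
width: 0.0007
```

Call:
arm_command(targets=[[[0,0,-0.04],[3.8,2.8,0],1],[[0,0,-0.04],[3.8,2.7,0],1],[[0,0,-0.04],[4,2.5,0],1],[[0,0,-0.02],[2,1.2,0],1],[[0,0,0],[0,0,0],1],[[0,0,0],[0,0,0],1]])

```text
t: 12.3
eef_pos: [0.4837, 0.1637, 0.2021]
ee_rot: [3.142, 0.0, -2.801]
force: [0.3, 0.2, -0.2]
width: 0.0004
```

```bash
python3 look.py 8
```

```text
12.4 [0.48373286 0.16374601 0.20220052] [0.85825088 0.63237515 0.38862588]
```

View pics/look8.png

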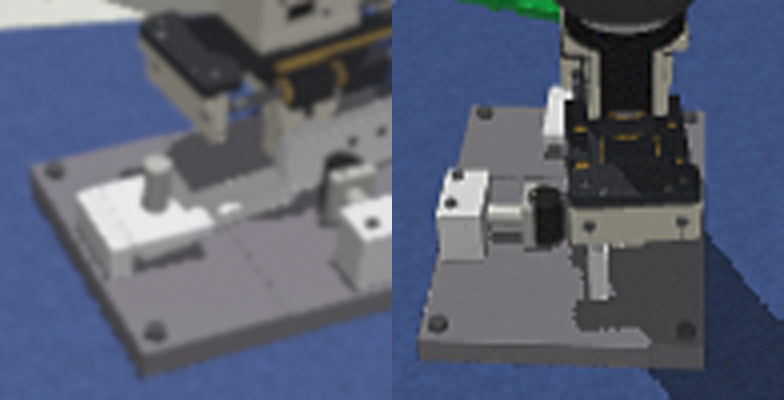

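Call:
arm_command(targets=[[[0,0,-0.035],[3,1.8,0],1],[[0,0,-0.035],[3,1.7,0],1],[[0,0,-0.035],[2.5,1.3,0],1],[[0,0,0],[0,0,0],1],[[0,0,0],[0,0,0],1]])

```text
t: 12.9
eef_pos: [0.4922, 0.1686, 0.2022]
ee_rot: [3.142, 0.0, -2.906]
force: [0.7, -0.7, 0.3]
width: 0.0007
```

Call:
arm_command(targets=[[[0,0,0],[1.5,0.7,0],1],[[0,0,0],[1.5,0.5,0],1],[[0,0,0],[0,0,0],1],[[0,0,0],[0,0,0],1]])

```text
t: 13.3
eef_pos: [0.4954, 0.1699, 0.2022]
ee_rot: [3.142, 0.0, -2.907]
force: [-0.4, 0.6, 0.9]
width: 0.0005
```

Call:
arm_command(targets=[[[0,0,0],[1,0.2,0],1],[[0,0,0],[1,0.2,0],1],[[0,0,0],[0,0,0],1],[[0,0,0],[0,0,0],1]])

```text
t: 13.7
eef_pos: [0.4974, 0.1703, 0.2022]
ee_rot: [3.142, 0.0, -2.907]
force: [-1.1, 0.9, 0.3]
width: 0.0005
```

Call:
arm_command(targets=[[[0,0,0],[1,0.2,0],1],[[0,0,0],[1,0.2,0],1],[[0,0,0],[0,0,0],1],[[0,0,0],[0,0,0],1]])

```text
t: 14.1
eef_pos: [0.499, 0.1705, 0.202]
ee_rot: [-3.141, -0.001, -2.907]
force: [-5.3, 0.5, 3.1]
width: 0.0006
```

Call:
arm_command(targets=[[[0,0,0],[1,0.2,0],1],[[0,0,0],[0,0,0],1],[[0,0,0],[0,0,0],1]])

```text
t: 14.4
eef_pos: [0.4998, 0.1706, 0.202]
ee_rot: [-3.141, -0.001, -2.907]
force: [-7.4, 1.9, 3.2]
width: 0.0008
```

```bash
python3 look.py 9
```

```text
14.5 [0.49981879 0.17067692 0.2020472 ] [-6.82437256  1.29586945  2.46763702]
```

View pics/look9.png

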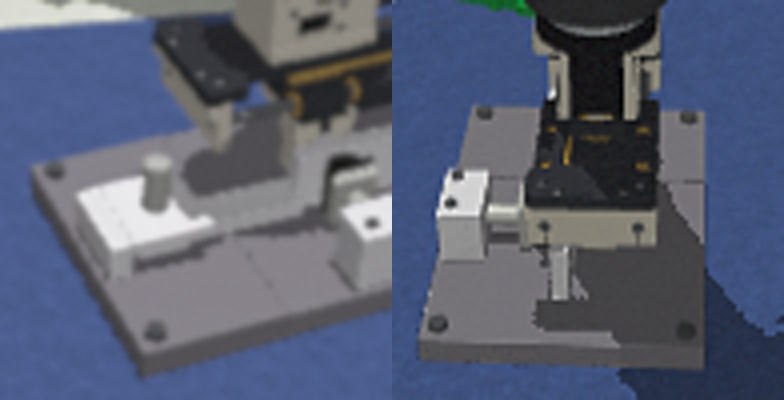

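Call:
arm_command(targets=[[[0,0,0],[1,0.2,0],1],[[0,0,0],[0.6,0.1,0],1],[[0,0,0],[0,0,0],1],[[0,0,0],[0,0,0],1]])

```text
t: 14.9
eef_pos: [0.5009, 0.1708, 0.2019]
ee_rot: [-3.141, -0.002, -2.907]
force: [-9.0, 2.3, 5.0]
width: 0.0001
```

```bash
python3 look.py 10; python3 w.py w10
```

```text
15.0 [0.50094353 0.17083433 0.20192447] [-9.51951625  2.19703088  4.29465651]
15.0 [0.5009 0.1708 0.2019] [-3.1413e+00 -2.3000e-03 -2.9071e+00] [-9.52  2.2   4.29] 0.0003
[0.4317 0.1545 0.1829] [ 2.8757e+00 -4.0000e-04  1.8057e+00]
```

View pics/w10.png

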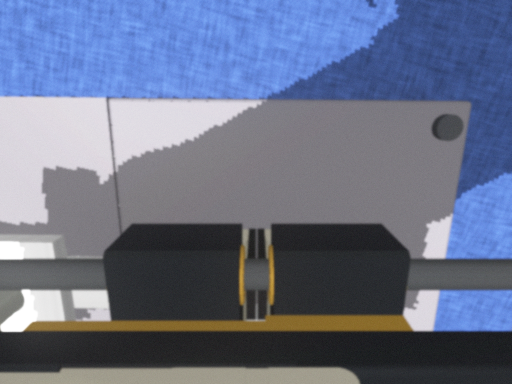

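Call:
arm_command(targets=[[[0,0,0],[0.7,0.6,0.3],1],[[0,0,0],[0,0,0],1],[[0,0,0],[0,0,0],1]])

```text
t: 15.35
eef_pos: [0.5013, 0.1711, 0.202]
ee_rot: [-3.141, -0.003, -2.907]
force: [-9.3, 0.8, 3.3]
width: 0.0006
```

```bash
cat > f.py <<'E'
from station import *
import numpy as np
F=[]
for i in range(8):
    grab_frame("side");s=get_state();F.append(s["force"])
F=np.array(F);m=F.mean(0);ex=np.array([.972,.233]);ey=np.array([-.233,.972])
print(s["t"],s["eef_pos"].round(4),"F",m.round(2),"along ex",round(-m[:2]@ex,2),"ey",round(m[:2]@ey,2),"sd",F.std(0).round(2))
E
python3 f.py
```

```text
15.75 [0.5013 0.1711 0.2019] F [-9.16  0.39  4.15] along ex 8.82 ey 2.51 sd [0.46 0.51 0.39]
```

Call:
arm_command(targets=[[[0,0,0],[0.7,0.6,0.3],1],[[0,0,0],[0,0,0],1],[[0,0,0],[0,0,0],1]])

```text
t: 16.05
eef_pos: [0.5017, 0.1714, 0.202]
ee_rot: [-3.14, -0.004, -2.908]
force: [-9.2, -0.7, 3.7]
width: -0.0
```

```bash
python3 f.py
```

```text
16.45 [0.5017 0.1714 0.202 ] F [-9.09 -0.27  3.04] along ex 8.9 ey 1.85 sd [0.35 0.3  0.68]
```

Call:
arm_command(targets=[[[0,0,0],[0.9,0.5,0.2],1],[[0,0,0],[0,0,0],1],[[0,0,0],[0,0,0],1]])

```text
t: 16.75
eef_pos: [0.5024, 0.1716, 0.202]
ee_rot: [-3.14, -0.005, -2.908]
force: [-9.8, -2.3, 2.7]
width: 0.0004
```

```bash
python3 f.py
```

```text
17.15 [0.5024 0.1716 0.202 ] F [-9.79 -1.32  2.78] along ex 9.83 ey 1.0 sd [0.5  0.33 0.34]
```

The push reads 9.8 N along jig +x. Holding for more than 2 s, then checking.

Call:
arm_command(targets=[[[0,0,0],[0,0,0],1],[[0,0,0],[0,0,0],1],[[0,0,0],[0,0,0],1],[[0,0,0],[0,0,0],1],[[0,0,0],[0,0,0],1],[[0,0,0],[0,0,0],1],[[0,0,0],[0,0,0],1],[[0,0,0],[0,0,0],1]])

```text
t: 17.95
eef_pos: [0.5024, 0.1716, 0.202]
ee_rot: [-3.14, -0.005, -2.908]
force: [-9.5, -1.0, 3.4]
width: 0.0003
```

Call:
arm_command(targets=[[[0,0,0],[0,0,0],1],[[0,0,0],[0,0,0],1],[[0,0,0],[0,0,0],1],[[0,0,0],[0,0,0],1],[[0,0,0],[0,0,0],1],[[0,0,0],[0,0,0],1],[[0,0,0],[0,0,0],1],[[0,0,0],[0,0,0],1]])

```text
t: 18.75
eef_pos: [0.5024, 0.1716, 0.202]
ee_rot: [-3.14, -0.005, -2.908]
force: [-9.8, -1.1, 2.8]
width: 0.0008
```

```bash
python3 f.py; python3 look.py 11; python3 - <<'E'
from h import *
p,d,c=pickle.load(open("side11.pkl","rb"));X=cloud(c,d)
u,v=proj(c,[.5435,.0635,.074]).round().astype(int)
p0,d0,c0=pickle.load(open("scene11.pkl","rb"));Y=cloud(c0,d0)
u,v=proj(c0,[.5435,.0635,.074]).round().astype(int);print("pin",Y[v-2:v+3,u].round(4).tolist())
# plate far end top, in jig frame
e=np.array([.5435,.0635]);ex=np.array([.972,.233]);ey=np.array([-.233,.972])
for n,Z,D in(("side",X,d),("scene",Y,d0)):
    J=np.stack([(Z[...,:2]-e)@ex,(Z[...,:2]-e)@ey],-1)
    m=(D>0)&(J[...,1]>.140)&(J[...,1]<.18)&(abs(J[...,0])<.03)&(Z[...,2]>.05)&(Z[...,2]<.075)
    print(n,m.sum(),J[m].mean(0) if m.any() else 0,np.percentile(Z[m][:,2],[50,90]) if m.any() else 0)
E
```

```text
19.15 [0.5024 0.1716 0.202 ] F [-9.52 -1.34  2.72] along ex 9.57 ey 0.91 sd [0.45 0.41 0.48]
19.25 [0.50236333 0.17161783 0.20200116] [-10.04062918  -1.44227561   3.38344479]
pin [[0.5361, 0.0639, 0.0747], [0.5405, 0.063, 0.0753], [0.5459, 0.0619, 0.0766], [0.5489, 0.0614, 0.0761], [0.5507, 0.0611, 0.0746]]
side 29 [0.00788145 0.17043275] [0.05711908 0.06099768]
scene 85 [0.01061154 0.15758706] [0.05989031 0.06216134]
```

View pics/look11.png

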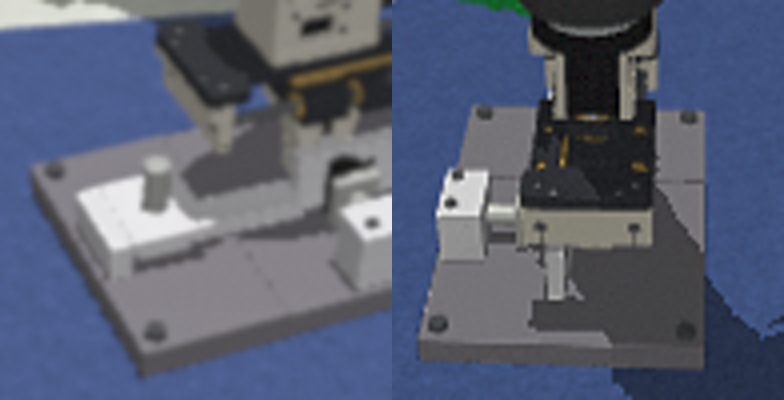

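The pin is still home (top at about 75 mm), the plate is flat (top at 60 mm), and the push has held at about 9.6–9.8 N for over 2 s. Handing in.

```bash
python3 -c "
from station import *
print(job_done())"
```

```text
the job is handed in; nothing more can be done
None
```

I pushed the tall-grip pin fully home through the clevis and the bracket eye. I then swung the bracket's plate against the stop and held it there for about 2.5 s before handing in, still pressing, at 19 s.

**Last checks:**
- **Pin:** the grip came down on the cheek at the predicted height with 13 N. Its top measured about 74–75 mm above the bench, against 74 mm expected when home.
- **Press:** about 9.6–9.8 N along the jig's +x while holding. The highest wrist-force reading while pressing was about 11 N, so the stop should have stayed well under 20 N. Stop compression was not measured directly; from arm travel I estimate about 5 mm.
- **Flatness:** the plate's top measured about 60 mm, so the bracket is flat. The tool also bears down on it with about 3 N.
- **Bystanders:** I did not touch the wide pin, the dowel or the screwdriver.

**Disagreements:**
- The bracket started swung about 0.73 rad by my measurement, not the stated 0.2 to 0.5. All its other dimensions matched.
- The cameras disagreed by about 2 mm on the hole position. I settled it with a close wrist view before inserting, and the pin went in with no resistance until it seated.

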